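# Switch on the powder sizer's units in order

### The job

Start up the powder sizer from its three loose switch boxes: with the fingertips, lightly press down the plunger on the round box (extraction), then the one on the square box (air), and last the long bar on the oblong box (feeder), each until it stays down. Press in that order, leave the boxes standing where they are without lifting or shoving them, and do not disturb the jar, vial, timer and tape around them.

Things in the scene. Friction and masses are not known exactly. Their poses are not given: they have to be found in the camera images.
- round_switch: Loose grey round switch box, 68 mm diameter, 44 mm high, carrying a round mushroom-shaped metal plunger, about 0.55 kg, on a rubber base. Origin at the centre of its underside, z up.
- round_switch_top (a point): Top of the plunger of the round switch box, over the middle of the box; plunger head round, 46 mm diameter, flat part of the top 38 mm. The point is the centre of the flat top of its plunger: 70 mm above the worktop when up, 60 mm when fully down. z is up.
- round_switch_plunger (a joint): How far this plunger is pressed down, in m: 0 up (off), 0.010 fully down. It counts as switched on from 0.006. It slides straight down against about 4 N of steady friction, has no spring, stays where it is left, and meets a hard stop at 0.010.
- square_switch: Loose grey square switch box, 66 x 66 mm, 44 mm high, carrying a small square metal plunger, about 0.55 kg, on a rubber base. Origin at the centre of its underside, z up.
- square_switch_top (a point): Top of the plunger of the square switch box, over the middle of the box; plunger head 24 x 24 mm, 11 mm thick, sides parallel to the box's. The point is the centre of the flat top of its plunger: 70 mm above the worktop when up, 60 mm when fully down. z is up.
- square_switch_plunger (a joint): How far this plunger is pressed down, in m: 0 up (off), 0.010 fully down. It counts as switched on from 0.006. It slides straight down against about 4 N of steady friction, has no spring, stays where it is left, and meets a hard stop at 0.010.
- long_switch: Loose grey oblong switch box, 52 x 110 mm, 44 mm high, carrying a long metal bar plunger, about 0.55 kg, on a rubber base. Origin at the centre of its underside, z up, y along its long side.
- long_switch_top (a point): Top of the plunger of the oblong switch box, over the middle of the box; plunger head 16 mm (its x) by 70 mm (its y), 11 mm thick, along the box's long side. The point is the centre of the flat top of its plunger: 70 mm above the worktop when up, 60 mm when fully down. z is up.
- long_switch_plunger (a joint): How far this plunger is pressed down, in m: 0 up (off), 0.010 fully down. It counts as switched on from 0.006. It slides straight down against about 4 N of steady friction, has no spring, stays where it is left, and meets a hard stop at 0.010.
- jar: Bystander: screw-lid reagent jar, 46 mm diameter, 78 mm tall, standing between switch boxes. Origin at the centre of its underside.
- vial: Bystander: sample vial with screw cap, 27 mm diameter, 66 mm tall, standing between switch boxes. Origin at the centre of its underside.
- timer: Bystander: small bench timer with buttons, 72 x 62 mm, 19 mm high, lying behind the switch boxes. Origin at the centre of its underside.
- tape: Bystander: roll of tape lying flat, 58 mm diameter, 19 mm high, behind the switch boxes. Origin at the centre of its underside.

How it is judged:
On the way, in this order (a step that is already met when the one before it is completed fails the run):
1. the round plunger is pressed down (value of joint round_switch_plunger above 0.006 m), for 0.2 s.
2. the square plunger is pressed down (value of joint square_switch_plunger above 0.006 m), for 0.2 s.
3. the long bar plunger is pressed down (value of joint long_switch_plunger above 0.006 m), for 0.2 s.
At the end, for the whole second after the job is handed in: All three plungers are down by more than 6 of their 10 mm; the three boxes stand upright and still, within 30 mm of where they began; jar, vial, timer and tape are within 20 mm of where they began (value of joint each of round_switch_plunger, square_switch_plunger, long_switch_plunger above 0.006 m and distance of each of round_switch, square_switch, long_switch from where it was at the start of the episode below 0.03 m and angle between each of round_switch, square_switch, long_switch's own z axis and vertical below 0.1 rad and linear speed of each of round_switch, square_switch, long_switch below 0.02 m/s and distance of each of jar, vial, timer, tape from where it was at the start of the episode below 0.02 m); the robot touches nothing.
It fails at once if the square plunger is pressed before the round one is down (value of joint square_switch_plunger above 0.004 m and value of joint round_switch_plunger below 0.006 m).
It fails at once if the long bar is pressed before the round and square plungers are down (value of joint long_switch_plunger above 0.004 m and value of joint any of square_switch_plunger, round_switch_plunger below 0.006 m).
It fails at once if a switch box is pressed hard (over 30 N) (contact force between any of the fingers, the arm and round_switch above 30 N or contact force between any of the fingers, the arm and square_switch above 30 N or contact force between any of the fingers, the arm and long_switch above 30 N).
It fails at once if a switch box is lifted, tipped, or shoved by more than 30 mm (height (world z) of any of round_switch, square_switch, long_switch above 0.008 m or angle between any of round_switch, square_switch, long_switch's own z axis and vertical above 0.2 rad or distance of any of round_switch, square_switch, long_switch from where it was at the start of the episode above 0.03 m).
It fails at once if the jar, vial, timer or tape is moved by more than 20 mm or tipped (distance of any of jar, vial, timer, tape from where it was at the start of the episode above 0.02 m or angle between any of jar, vial, timer, tape's own z axis and vertical above 0.3 rad).
It also fails if it takes over 54 s, if anything falls off the work surface, if the arm or the gripper's body presses on something with over 40 N, if the wrist force passes 120 N, or if a joint passes its speed limit or range.

### The arm

A 6-joint arm with a two-finger parallel gripper is mounted at the origin on a cart in front of the work surface, level with it; the furniture and walls round the work are solid. World frame = base frame: x ahead of the robot, y to its left, z up, the work surface at z = 0. Lengths are in m, angles in rad, forces in N, time in s.
With the tool pointing down it reaches from about 0.4 to 0.825 m from the base axis. Payload 7 kg.
Tool frame: the origin (TCP) lies at the very end of the fingers, on their centre line; the grasp point (between the pads) lies 19 mm behind it; z points along the fingers, y is the direction in which the jaws open and shut (so a half turn about z gives the same grasp; the last joint's range is limited). The gripper opens to 88 mm and grips with 3 to 60 N. Pads are 19 mm wide; open, the fingers measure 130 mm over their backs; the gripper's body (78 mm by 193 mm) begins 47 mm behind the grasp point.
Start: joints at [1.391, 0.359, 0.012, 0, -1.224, -0.288], TCP at [0.304, 0.602, 0.227] pointing down, gripper open.
Joint ranges: [-3.07, 3.07], [-1.43, 2.12], [-1.02, 1.25], [-3.03, 1.67], [-3.05, -0], [-3.03, 3.03]. Speed limits (rad/s): [2.39, 2.39, 3.01, 3.14, 3.14, 3.14].

### API

Orientations are given as [roll, pitch, yaw] about the fixed x, y, z axes, in that order (R = Rz(yaw) Ry(pitch) Rx(roll)).
In Python, from station import arm gives the robot as it stands.
- The arm moves only by the shell command python3 -m inch 'ROWS' [FORCE]. ROWS is text: rows parted by semicolons, each of 7 numbers parted by spaces: the closure, from 0 (fully open) to 1 (shut), then the shift along the tool's x, y, z each as a share of 300 mm, from -1 to 1, then the turn, a rotation vector about the tool's x, y, z each as a share of 60 degrees, from -1 to 1. In form: grip tx ty tz rx ry rz; .... A call has 1 to 12 rows; each row is the pose to reach, as a shift and turn from the pose commanded when the call began, along the tool's axes at that moment; what a row does not reach only later rows make up. A row lasts 1/10 s, in which the tool goes at most 50 mm and 8.59 degrees, less where a joint would pass 70% of its speed; a pose out of reach is approached as far as the arm can. A call with a number of a shift or a turn outside -1 to 1 is refused whole. A call with a gripper value outside its range is refused whole. The fingers move at their own pace and stop on an object; FORCE is the grip in N (left out, the last holds). Time passes only in rows, so rows that repeat a pose let the fingers close. It gives the time, the measured TCP pose, the force and the opening at its end, in the units of the state.
- arm.get_state(): the state, without advancing time (a new reading comes with each control period).
- arm.grab_frame(name): name is "side" or "top"; returns a dict with "img" (480x640x3 uint8, red, green, blue), "range_z" (480x640 float32, m along the optical axis (not along the pixel's ray), 0 where there is no reading), "fx", "fy", "cx", "cy" (pixels), "extrinsics" (4x4, takes a point from world to camera coordinates). Camera axes: x right, y up, looking along -z (the intrinsics and any distortion apply to the point x, -y, -z); pixel columns grow to the right and rows downward; lengths in m; the calibration is good to about 2 mm. A picture is of the moment at which its call begins.
- arm.job_done(): hands the job in, once; it reports no verdict.
The state is a dict: "t": time; "q": joint angles; "qd": joint speeds; "joint_efforts": joint torques, N m; "eef_pos": TCP position; "ee_rot": TCP orientation; "force": force on the tool from outside, world axes, zero at the start; "moment": the same for the moment, N m; "width": finger opening in m.
Only numpy, scipy, OpenCV 4.12 (cv2) and the standard library are available. Lean on these libraries where they do the work, as an engineer would, in place of code of your own. Each camera call takes 0.05 s, during which the arm holds its last target.

## Working session

There is one attempt and no reset: what is moved stays moved. The work goes in short steps, Python scripts to look and compute and a shell command to move; the robot and the scene stay as the last step left them, time stands still between calls to the robot, and variables do not carry over. Pictures are saved under pics/ and viewed, and the job is handed in when it is done.

```bash
ls; mkdir -p pics
python3 - <<'E'
from station import arm
import cv2,numpy as np
print(arm.get_state())
for n in("top","side"):
    f=arm.grab_frame(n); cv2.imwrite(f"pics/{n}0.png",f["img"][:,:,::-1]); np.savez(f"{n}0.npz",**f)
    print(n,f["fx"],f["fy"],f["cx"],f["cy"],f["extrinsics"],[k for k in f])
E
```

```text
pics
{'t': 0.0, 'q': array([ 1.39109500e+00,  3.59374177e-01,  1.10787106e-02, -3.23704233e-04,
       -1.22411441e+00, -2.88136574e-01]), 'qd': array([ 0.00062415, -0.00053003,  0.00049799,  0.00080894, -0.00203071,
       -0.0011793 ]), 'joint_efforts': array([ 1.89504637e-03, -5.82719493e+01,  2.93047714e+01,  6.99716493e+00,
        7.00741162e-03, -1.53486058e-04]), 'eef_pos': array([0.30418806, 0.60203333, 0.22564432]), 'ee_rot': array([ 3.13995914e+00, -1.66796673e-04, -4.67947997e-01]), 'force': array([ 0.65822936, -0.65243674, -0.9157199 ]), 'moment': array([0.03521426, 0.01495904, 0.02466742]), 'width': 0.08761712110198}
top 457.2113987404236 457.2113987404236 318.51976439288313 238.10356324573706 [[ 0.01723791 -0.99982096 -0.00780355  0.01700765]
 [ 0.99864277  0.01683291  0.04928773 -0.55309719]
 [-0.04914755 -0.00864258  0.99875414 -1.15612926]
 [ 0.          0.          0.          1.        ]] ['img', 'range_z', 'fx', 'fy', 'cx', 'cy', 'extrinsics']
side 600.1016316247574 600.1016316247574 317.8755856148284 239.50837309546154 [[ 9.49693400e-01 -3.13179645e-01  9.77737049e-04 -5.43123994e-01]
 [ 1.92662284e-01  5.86689306e-01  7.86560171e-01 -1.87840451e-01]
 [-2.46908263e-01 -7.46802630e-01  6.17512867e-01 -1.08781262e+00]
 [ 0.00000000e+00  0.00000000e+00  0.00000000e+00  1.00000000e+00]] ['img', 'range_z', 'fx', 'fy', 'cx', 'cy', 'extrinsics']
```

View pics/top0.png

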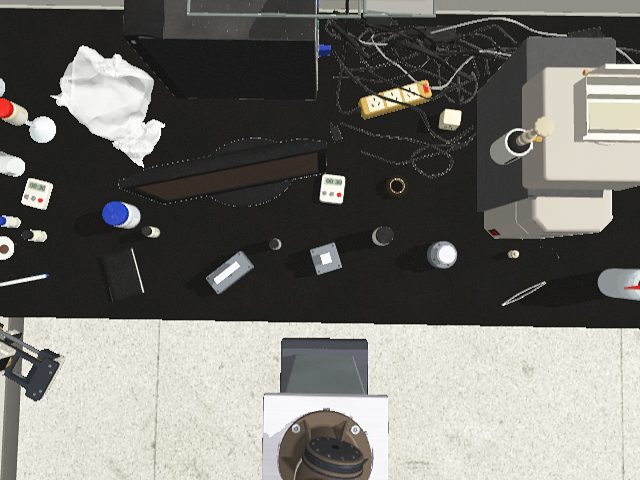

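View pics/side0.png

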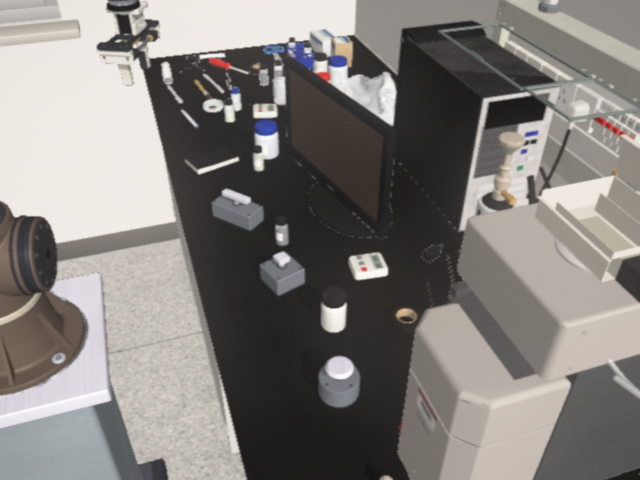

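The top view shows the round switch at about (442,254), the square one at (326,259) and the long one at (230,271). The jar is at (383,236), the vial at (275,243), the timer at (333,188) and the tape at (397,186). Next I'll measure the plungers from both views.

```bash
cat > h.py <<'E'
import numpy as np,cv2
def ray(f,u,v,z):
    E=f["extrinsics"];R=E[:3,:3];t=E[:3,3];c=-R.T@t
    d=R.T@np.array([(u-f["cx"])/f["fx"],-(v-f["cy"])/f["fy"],-1.0])
    return c+d*((z-c[2])/d[2])
def cloud(f):
    v,u=np.mgrid[:480,:640];Z=f["range_z"]
    P=np.stack([(u-f["cx"])/f["fx"]*Z,-(v-f["cy"])/f["fy"]*Z,-Z],-1)
    E=f["extrinsics"];return (P-E[:3,3])@E[:3,:3]
def blob(f,u,v,r,thr):
    im=f["img"];m=(im.min(2)>thr).astype(np.uint8)
    w=np.zeros_like(m);w[v-r:v+r,u-r:u+r]=1;m*=w
    n,l,s,c=cv2.connectedComponentsWithStats(m)
    i=1+np.argmax(s[1:,4]);cs,_=cv2.findContours((l==i).astype(np.uint8),0,1)
    return c[i],s[i],cs[0]
E
python3 - <<'E'
from h import *
L=lambda n:dict(np.load(n+"0.npz"))
t,s=L("top"),L("side")
for nm,a,b in(("round",(442,254),(339,368)),("square",(326,259),(282,259)),("long",(230,271),(237,197))):
    for f,p,q in((t,a,"top"),(s,b,"side")):
        r=20
        for thr in(180,205):
          try:
            c,st,cn=blob(f,*p,r,thr); print(nm,q,thr,c.round(1),st,ray(f,*c,.07).round(4),end=" ")
            rc=cv2.minAreaRect(cn); bp=np.array([ray(f,*x,.07)[:2] for x in cv2.boxPoints(rc)]); print(bp.round(3).tolist())
          except Exception as e: print(nm,q,thr,"x",e)
    C=cloud(t);u,v=a;print(nm,"depth",C[v-1:v+2,u-1:u+2].reshape(-1,3).mean(0).round(4))
big=cv2.resize(t["img"][170:300,180:480],None,fx=2.6,fy=2.6,interpolation=2);cv2.imwrite("pics/tz.png",big[:,:,::-1])
big=cv2.resize(s["img"][170:420,200:420],None,fx=2.4,fy=2.4,interpolation=2);cv2.imwrite("pics/sz.png",big[:,:,::-1])
for nm,p in(("jar",(383,236)),("vial",(275,243)),("timer",(333,188)),("tape",(397,176))): print(nm,cloud(t)[p[1],p[0]].round(3))
E
```

```text
round top 180 [446.8 253.9] [439 245  18  19 256] [ 0.5169 -0.2858  0.07  ] [[0.538, -0.267], [0.539, -0.308], [0.495, -0.308], [0.494, -0.267]]
round top 205 [446.8 254. ] [439 245  17  18 237] [ 0.5166 -0.2858  0.07  ] [[0.497, -0.267], [0.538, -0.267], [0.539, -0.306], [0.498, -0.306]]
round side 180 [339.7 367.7] [327 357  27  22 466] [ 0.5128 -0.2898  0.07  ] [[0.501, -0.263], [0.541, -0.276], [0.526, -0.316], [0.487, -0.303]]
round side 205 [340.  368.1] [329 358  24  21 415] [ 0.513  -0.2906  0.07  ] [[0.503, -0.266], [0.539, -0.277], [0.524, -0.315], [0.49, -0.304]]
round depth [ 0.5138 -0.2424  0.1931]
square top 180 [325.6 258. ] [320 252  12  13 103] [0.5018 0.0079 0.07  ] [[0.51, 0.023], [0.517, 0.0], [0.493, -0.007], [0.486, 0.015]]
square top 205 [325.6 258.1] [320 252  12  13 101] [0.5017 0.0079 0.07  ] [[0.51, 0.023], [0.517, 0.0], [0.493, -0.007], [0.486, 0.015]]
square side 180 [282. 258.] [274 252  16  14 129] [0.4986 0.0011 0.07  ] [[0.485, 0.013], [0.508, 0.028], [0.513, -0.007], [0.491, -0.021]]
square side 205 [282.1 258.1] [275 253  14  12 100] [0.4987 0.0008 0.07  ] [[0.487, 0.012], [0.507, 0.024], [0.512, -0.007], [0.492, -0.019]]
square depth [0.4994 0.0069 0.0707]
long top 180 [226.3 272.3] [214 261  26  24 207] [0.463  0.2486 0.07  ] [[0.447, 0.282], [0.492, 0.227], [0.479, 0.216], [0.434, 0.271]]
long top 205 [226.3 272.3] [214 261  26  23 194] [0.463  0.2485 0.07  ] [[0.447, 0.282], [0.492, 0.227], [0.479, 0.216], [0.434, 0.271]]
long side 180 [236.2 196.1] [223 190  27  14 177] [0.4594 0.2405 0.07  ] [[0.43, 0.258], [0.44, 0.281], [0.487, 0.224], [0.477, 0.202]]
long side 205 [236.9 195.6] [224 190  26  13 102] [0.4613 0.2419 0.07  ] [[0.435, 0.264], [0.442, 0.279], [0.486, 0.222], [0.479, 0.208]]
long depth [0.4663 0.2395 0.0709]
jar [ 0.557 -0.13   0.08 ]
vial [0.536 0.132 0.066]
timer [ 0.682 -0.009  0.014]
tape [ 0.715 -0.172  0.021]
```

View pics/tz.png

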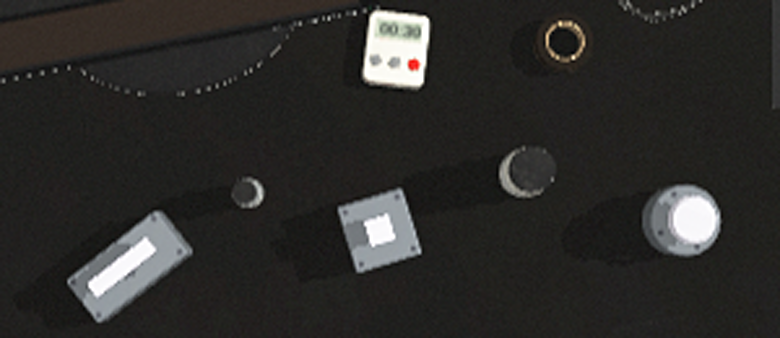

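View pics/sz.png

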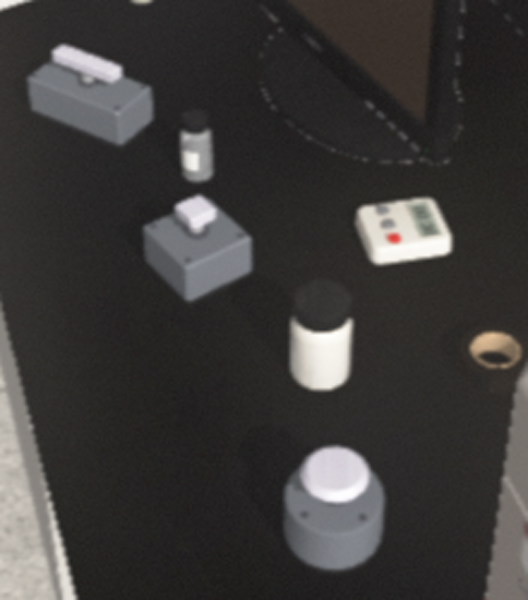

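Run:
```python
from h import *
t=dict(np.load("top0.npz"));C=cloud(t);ok=t["range_z"]>0
for x0 in np.arange(.35,.80,.05):
    r=[]
    for y0 in np.arange(.65,-.60,-.05):
        m=ok&(abs(C[...,0]-x0)<.025)&(abs(C[...,1]-y0)<.025)
        r.append("%4d"%(1000*C[...,2][m].max()) if m.any() else "  --")
    print("%.2f"%x0,*r)
s=dict(np.load("side0.npz"))
# box-top corner check: grey box outlines
for nm,(u,v) in(("round",(442,254)),("square",(326,259)),("long",(230,271))):
    im=t["img"].astype(int);m=((im.min(2)>85)).astype(np.uint8);w=np.zeros_like(m);w[v-28:v+28,u-28:u+28]=1
    cs,_=cv2.findContours(m*w,0,1);c=max(cs,key=cv2.contourArea);rc=cv2.minAreaRect(c);print(nm,rc,ray(t,*rc[0],.044).round(4))
```

```text
0.35  310  364  387    7    7    7    7    7    7    7    7    8    7    6    5    5    7    6    6    9    8    7    6    5    6
0.40    6    8   21   19   17    8    7   48   47    5    8    6    7    6    6    6    7    7    7    6    6    7   12   10    7
0.45    7   15   21   20    8    6    6   72   74   71    7    8   48   49    5    7    6    6    6    5    8    6    6   10   11
0.50    8   17   21   21    7   10    8    6   74   72   67    7   48   77   48    6    6    7   74   74    6    7   35   26    5
0.55    7    6   93   92   69   11    7    7    9    7   71   50   44   48    7   82   83    5   72   74    6  284  287  287  285
0.60    7    6   93   94    8    7    8    8    6    7    9    6    6    7    7   80   81    6    6    7    6  286  287  287  287
0.65    7    8   90   91    5  311  310  311  310  309   20   16   15   23   23    6   23   22    7    8  394  395  396  395  394
0.70    7    6    6    7   42   --  279  297  310  309  311  310  309  309   21    5   25   25   11  472  472  446  438  437  393
0.75    6    6   60   65   61    5    5   17   18   --  266  286  305  308    7   10    8   14   17  467  470  446  413  413   --
round ((443.0, 254.0), (26.0, 26.0), 90.0) [ 0.5169 -0.2835  0.044 ]
square ((325.4729919433594, 258.16217041015625), (26.61477279663086, 26.100122451782227), 72.89727020263672) [0.5016 0.008  0.044 ]
long ((229.3123016357422, 271.8974609375), (21.567584991455078, 45.88728713989258), 51.8427734375) [0.4634 0.2466 0.044 ]
```

```bash
python3 -m inch '1 0.1 0.09 0 0 0 0;1 0.22 0.2 0 0 0 0;1 0.35 0.31 0 0 0 0;1 0.48 0.43 0 0 0 0;1 0.6 0.53 0 0 0 0;1 0.72 0.64 0 0 0 0;1 0.83 0.74 0 0 0 0;1 0.93 0.83 0 0 0 0;1 0.99 0.88 0 0 0 0;1 0.99 0.88 0 0 0 0' 10
cat >> h.py <<'E'
def rel(g):
    from station import arm
    from scipy.spatial.transform import Rotation as Ro
    s=arm.get_state();R=Ro.from_euler("xyz",s["ee_rot"]).as_matrix()
    print("t",s["t"],"p",s["eef_pos"].round(4),"rpy",s["ee_rot"].round(3),"F",s["force"].round(1),"w",s["width"],"q6",s["q"].round(2))
    for x in g: print(x,"share",(R.T@(np.array(x)-s["eef_pos"])/.3).round(3))
G=[(.516,-.287),(.501,.007),(.463,.246)]
E
python3 -c "
from h import *;rel([(.516,-.05,.2),(.516,-.287,.2)])"
```

```text
t: 1.1
eef_pos: [0.4509, 0.2303, 0.2265]
ee_rot: [3.141, 0.0, -0.471]
force: [0.6, 0.3, 1.1]
width: 0.013
t 1.1 p [0.4509 0.2303 0.2265] rpy [ 3.141  0.    -0.471] F [0.6 0.3 1.1] w 0.012962567464633302 q6 [ 0.86  0.08 -0.35 -0.   -1.14  0.24]
(0.516, -0.05, 0.2) share [0.617 0.734 0.089]
(0.516, -0.287, 0.2) share [0.976 1.438 0.089]
```

```bash
python3 -m inch '1 0.08 0.09 0 0 0 0;1 0.17 0.2 0 0 0 0;1 0.27 0.32 0 0 0 0;1 0.37 0.43 0 0 0 0;1 0.46 0.55 0 0 0 0;1 0.55 0.65 0 0 0 0;1 0.6 0.71 0 0 0 0;1 0.617 0.734 0 0 0 0;1 0.617 0.734 0 0 0 0' 
python3 -c "
from h import *;rel([(.516,-.287,.1),(.516,-.287,.068)])"
```

```text
t: 2.0
eef_pos: [0.5163, -0.0476, 0.2261]
ee_rot: [3.141, 0.001, -0.469]
force: [-0.8, 0.2, -0.0]
width: 0.0006
t 2.0 p [ 0.5163 -0.0476  0.2261] rpy [ 3.141e+00  1.000e-03 -4.690e-01] F [-0.8  0.2 -0. ] w 0.0006351449007860497 q6 [ 0.29  0.1  -0.33 -0.   -1.14  0.81]
(0.516, -0.287, 0.1) share [0.36  0.712 0.421]
(0.516, -0.287, 0.068) share [0.361 0.712 0.527]
```

```bash
python3 -m inch '1 0.04 0.08 0 0 0 0;1 0.1 0.2 0 0 0 0;1 0.16 0.32 0 0 0 0;1 0.22 0.43 0 0 0 0;1 0.28 0.55 0.05 0 0 0;1 0.33 0.65 0.12 0 0 0;1 0.355 0.7 0.22 0 0 0;1 0.36 0.712 0.33 0 0 0;1 0.36 0.712 0.4 0 0 0;1 0.36 0.712 0.42 0 0 0;1 0.36 0.712 0.42 0 0 0'
python3 - <<'E'
from h import *
rel([(.516,-.287,.068),(.516,-.287,.062)])
from station import arm
for n in("top","side"):
    f=arm.grab_frame(n);cv2.imwrite(f"pics/{n}1.png",f["img"][:,:,::-1])
    im=f["img"][200:300,380:500] if n=="top" else f["img"][260:440,230:430]
    cv2.imwrite(f"pics/{n}1z.png",cv2.resize(im,None,fx=3,fy=3)[:,:,::-1])
E
```

```text
t: 3.1
eef_pos: [0.5165, -0.2854, 0.1]
ee_rot: [3.141, 0.002, -0.466]
force: [0.0, 0.6, -0.5]
width: 0.0003
t 3.1 p [ 0.5165 -0.2854  0.1   ] rpy [ 3.141e+00  2.000e-03 -4.660e-01] F [ 0.   0.6 -0.5] w 0.0003251235711821586 q6 [-0.17  0.33 -0.34  0.   -0.9   1.28]
(0.516, -0.287, 0.068) share [0.001 0.006 0.107]
(0.516, -0.287, 0.062) share [0.001 0.006 0.127]
```

View pics/side1z.png

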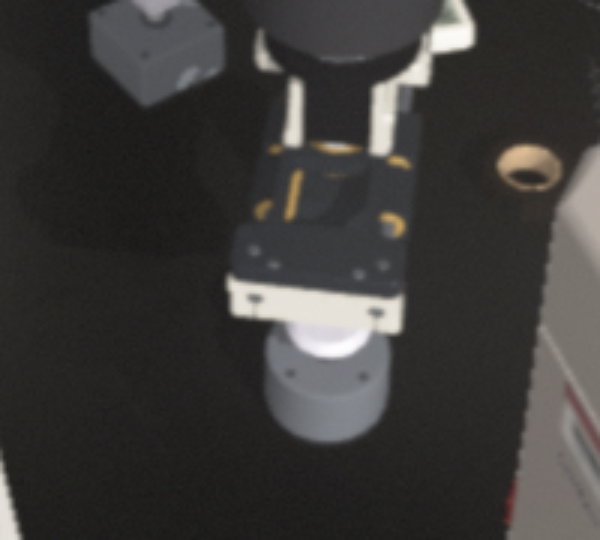

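View pics/top1.png

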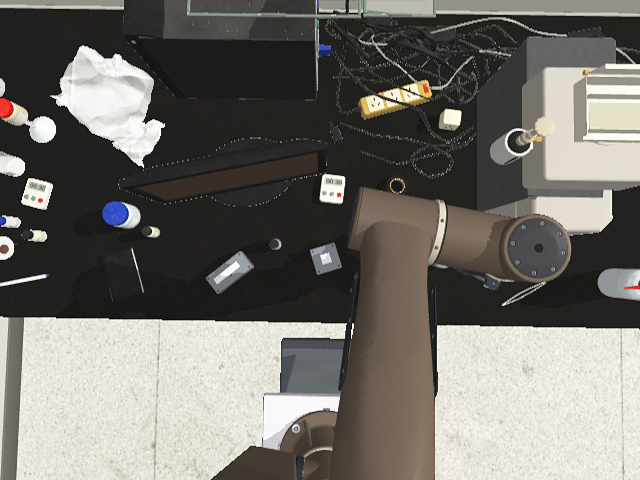

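The side view shows the gripper over the round plunger, clear of the machine and the jar. The fingers themselves are hidden behind the gripper body. I'll descend gently.

```bash
python3 -m inch '1 0 0.005 0.03 0 0 0;1 0 0.005 0.065 0 0 0;1 0 0.005 0.085 0 0 0;1 0 0.005 0.095 0 0 0;1 0 0.005 0.1 0 0 0;1 0 0.005 0.105 0 0 0;1 0 0.005 0.11 0 0 0;1 0 0.005 0.11 0 0 0' 
python3 -c "
from h import *;rel([(.516,-.287,.062)])"
```

```text
t: 4.0
eef_pos: [0.5158, -0.2879, 0.0676]
ee_rot: [-3.142, -0.0, -0.468]
force: [0.0, -0.7, -0.6]
width: 0.0005
t 4.0 p [ 0.5158 -0.2879  0.0676] rpy [-3.142 -0.    -0.468] F [ 0.  -0.7 -0.6] w 0.0004743488291320194 q6 [-0.18  0.37 -0.37  0.   -0.83  1.28]
(0.516, -0.287, 0.062) share [-0.001 -0.003  0.019]
```

```bash
python3 -m inch '1 0 0 0.005 0 0 0;1 0 0 0.01 0 0 0;1 0 0 0.015 0 0 0' 
python3 -c "
from h import *;rel([(.516,-.287,.062)])"
```

```text
t: 4.3
eef_pos: [0.5161, -0.2879, 0.0632]
ee_rot: [-3.142, -0.001, -0.468]
force: [-1.5, 1.1, 3.0]
width: 0.0003
t 4.3 p [ 0.5161 -0.2879  0.0632] rpy [-3.142e+00 -1.000e-03 -4.680e-01] F [-1.5  1.1  3. ] w 0.0003037877331124988 q6 [-0.18  0.38 -0.38  0.   -0.82  1.28]
(0.516, -0.287, 0.062) share [-0.002 -0.003  0.004]
```

```bash
python3 -m inch '1 0 0 0.004 0 0 0;1 0 0 0.006 0 0 0;1 0 0 0.006 0 0 0;1 0 0 0.006 0 0 0' 
python3 -c "
from h import *;rel([])"
```

```text
t: 4.7
eef_pos: [0.516, -0.2879, 0.0612]
ee_rot: [-3.142, -0.0, -0.468]
force: [-0.2, -0.9, 1.5]
width: 0.0005
t 4.7 p [ 0.516  -0.2879  0.0612] rpy [-3.142 -0.    -0.468] F [-0.2 -0.9  1.5] w 0.0004649897367326465 q6 [-0.18  0.38 -0.38  0.   -0.81  1.28]
```

```bash
python3 -m inch '1 0 0 -0.01 0 0 0;1 0 0 -0.04 0 0 0;1 0 0 -0.12 0 0 0;1 -0.04 -0.08 -0.2 0 0 0;1 -0.1 -0.2 -0.3 0 0 0;1 -0.17 -0.33 -0.35 0 0 0;1 -0.24 -0.48 -0.35 0 0 0;1 -0.3 -0.6 -0.35 0 0 0;1 -0.32 -0.65 -0.35 0 0 0;1 -0.32 -0.65 -0.35 0 0 0'
cat > look.py <<'E'
import sys
from h import *
from station import arm
rel([(x,y,.1) for x,y in G])
k=sys.argv[1]
for n in("top","side"):
    f=arm.grab_frame(n);cv2.imwrite(f"pics/{n}{k}.png",f["img"][:,:,::-1]); np.savez(f"{n}{k}.npz",**f)
    o=dict(np.load(n+"0.npz")); 
    if n=="side": A=[o["img"],f["img"]]; S=f
w={"round":(290,330),"square":(240,230),"long":(195,165)}
rows=[np.hstack([cv2.resize(i[v:v+90,u:u+100],None,fx=2.7,fy=2.1) for u,v in [w[x] for x in w]]) for i in A]
cv2.imwrite(f"pics/cmp{k}.png",np.vstack(rows)[:,:800,::-1])
for nm,p in(("round",(339,372)),("square",(282,262)),("long",(237,200))):
    try:
        a=blob(dict(np.load("side0.npz")),*p,20,180);b=blob(S,*p,20,180);print(nm,a[0].round(1),a[1],b[0].round(1),b[1])
    except Exception as e: print(nm,e)
E
python3 look.py 2
```

```text
t: 5.7
eef_pos: [0.5183, -0.0683, 0.1672]
ee_rot: [-3.141, -0.001, -0.465]
force: [1.0, -0.5, 0.5]
width: 0.0002
t 5.7 p [ 0.5183 -0.0683  0.1672] rpy [-3.141e+00 -1.000e-03 -4.650e-01] F [ 1.  -0.5  0.5] w 0.000153957519538052 q6 [ 0.24  0.16 -0.41 -0.   -1.01  0.86]
(0.516, -0.287, 0.1) share [0.319 0.655 0.224]
(0.501, 0.007, 0.1) share [-0.164 -0.198  0.224]
(0.463, 0.246, 0.1) share [-0.635 -0.854  0.224]
round [339.7 367.7] [327 357  27  22 466] [339.5 371.4] [327 360  27  23 470]
square [282. 258.] [274 252  16  14 129] [282. 258.] [274 252  16  14 130]
long attempt to get argmax of an empty sequence
```

View pics/cmp2.png

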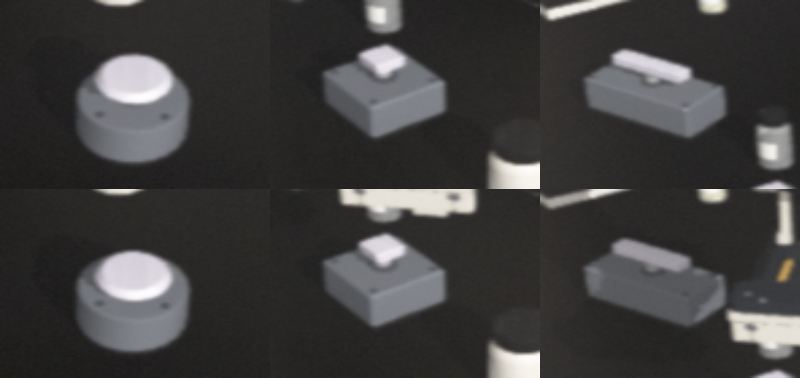

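The comparison picture shows the round plunger about 4 px lower, while the box hasn't moved and the square one is unchanged. I'll put a number on how far it went down.

```bash
cat > dep.py <<'E'
import sys
from h import *
a=dict(np.load("side0.npz"));k=sys.argv[1];b=dict(np.load(f"side{k}.npz"))
def proj(f,p):
    c=f["extrinsics"][:3]@np.r_[p,1];return np.array([f["cx"]+f["fx"]*c[0]/-c[2],f["cy"]-f["fy"]*c[1]/-c[2]])
for nm,(x,y),p in zip(("round","square","long"),G,((339,368),(282,258),(237,197))):
    d=proj(a,(x,y,.06))-proj(a,(x,y,.07)); u,v=p
    A,B=cloud(a),cloud(b); 
    za=np.median(A[v-3:v+3,u-4:u+4,2]);zb=np.median(B[v+1:v+7,u-4:u+4,2])
    g=lambda f:cv2.cvtColor(f["img"],cv2.COLOR_RGB2GRAY)
    r=20;T=g(a)[v-13:v+8,u-r:u+r] if nm!="round" else g(a)[v-18:v+16,u-r:u+r]
    y0=v-13 if nm!="round" else v-18
    I=cv2.resize(g(b)[y0-4:y0+T.shape[0]+10,u-r-4:u+r+4],None,fx=8,fy=8,interpolation=2);Tt=cv2.resize(T,None,fx=8,fy=8,interpolation=2)
    m=cv2.minMaxLoc(cv2.matchTemplate(I,Tt,cv2.TM_CCOEFF_NORMED))
    print(nm,"px per 10mm",d.round(2),"depth z",za.round(4),zb.round(4),"template shift",np.array(m[3])/8-4,round(m[1],3))
E
python3 dep.py 2
```

```text
round px per 10mm [-0.15  4.09] depth z 0.0695 0.0599 template shift [0.    3.625] 0.99
square px per 10mm [0.18 3.92] depth z 0.0698 0.0653 template shift [0. 0.] 0.999
long px per 10mm [0.36 3.71] depth z 0.0683 0.0584 template shift [-0.25   0.125] 0.992
```

The round plunger is about 8.9 mm down, by both image shift and depth. Now the square one.

```bash
python3 -m inch '1 -0.04 -0.05 0.02 0 0 0;1 -0.1 -0.12 0.06 0 0 0;1 -0.15 -0.18 0.13 0 0 0;1 -0.164 -0.198 0.2 0 0 0;1 -0.164 -0.198 0.25 0 0 0;1 -0.164 -0.198 0.28 0 0 0;1 -0.164 -0.198 0.295 0 0 0;1 -0.164 -0.198 0.295 0 0 0'
python3 -c "
from h import *;rel([(.501,.007,z) for z in (.068,.0612)])"
```

```text
t: 6.6
eef_pos: [0.5009, 0.004, 0.0776]
ee_rot: [3.141, 0.0, -0.469]
force: [0.2, -1.0, 0.4]
width: 0.0006
t 6.6 p [0.5009 0.004  0.0776] rpy [ 3.141  0.    -0.469] F [ 0.2 -1.   0.4] w 0.0006015762574956858 q6 [ 0.4   0.23 -0.56  0.   -0.78  0.7 ]
(0.501, 0.007, 0.068) share [-0.004 -0.009  0.032]
(0.501, 0.007, 0.0612) share [-0.004 -0.009  0.055]
```

```bash
python3 -m inch '1 -0.004 -0.009 0 0 0 0;1 -0.004 -0.009 0.01 0 0 0;1 -0.004 -0.009 0.02 0 0 0;1 -0.004 -0.009 0.027 0 0 0;1 -0.004 -0.009 0.033 0 0 0;1 -0.004 -0.009 0.038 0 0 0;1 -0.004 -0.009 0.043 0 0 0'
python3 -c "
from h import *;rel([(.501,.007,z) for z in (.0612,)])"
```

```text
t: 7.3
eef_pos: [0.5011, 0.0077, 0.0649]
ee_rot: [-3.141, -0.0, -0.468]
force: [-0.4, 0.1, 4.4]
width: 0.0009
t 7.3 p [0.5011 0.0077 0.0649] rpy [-3.141 -0.    -0.468] F [-0.4  0.1  4.4] w 0.0009271733521321441 q6 [ 0.41  0.25 -0.57  0.   -0.75  0.69]
(0.501, 0.007, 0.0612) share [0.001 0.002 0.012]
```

```bash
python3 -m inch '1 0 0 0.004 0 0 0;1 0 0 0.008 0 0 0;1 0 0 0.011 0 0 0;1 0 0 0.012 0 0 0;1 0 0 0.012 0 0 0;1 0 0 0.012 0 0 0'
python3 -c "
from h import *;rel([])"
python3 -m inch '1 0 0 -0.01 0 0 0;1 0 0 -0.04 0 0 0;1 0 0 -0.12 0 0 0;1 -0.06 -0.08 -0.2 0 0 0;1 -0.12 -0.17 -0.25 0 0 0;1 -0.2 -0.28 -0.28 0 0 0;1 -0.26 -0.36 -0.28 0 0 0;1 -0.28 -0.39 -0.28 0 0 0;1 -0.28 -0.39 -0.28 0 0 0'
python3 look.py 3; python3 dep.py 3
```

```text
t: 7.9
eef_pos: [0.5011, 0.0077, 0.0612]
ee_rot: [-3.141, -0.0, -0.468]
force: [0.1, 0.4, 2.0]
width: 0.0007
t 7.9 p [0.5011 0.0077 0.0612] rpy [-3.141 -0.    -0.468] F [0.1 0.4 2. ] w 0.0007043888273487965 q6 [ 0.41  0.25 -0.58 -0.   -0.74  0.69]
t: 8.8
eef_pos: [0.4786, 0.1511, 0.1457]
ee_rot: [-3.141, -0.0, -0.466]
force: [-0.2, -0.5, 0.3]
width: 0.0008
t 8.8 p [0.4786 0.1511 0.1457] rpy [-3.141 -0.    -0.466] F [-0.2 -0.5  0.3] w 0.0007919862722737757 q6 [ 0.7   0.15 -0.48  0.   -0.95  0.41]
(0.516, -0.287, 0.1) share [0.767 1.249 0.152]
(0.501, 0.007, 0.1) share [0.282 0.396 0.152]
(0.463, 0.246, 0.1) share [-0.189 -0.259  0.153]
round [339.7 367.7] [327 357  27  22 466] [339.5 371.4] [327 360  27  23 472]
square [282. 258.] [274 252  16  14 129] [282.2 261.4] [275 255  15  14 125]
long [236.2 196.1] [223 190  27  14 177] [243.3 183. ] [218 180  39  10 180]
round px per 10mm [-0.15  4.09] depth z 0.0695 0.0602 template shift [0.    3.625] 0.99
square px per 10mm [0.18 3.92] depth z 0.0698 0.0603 template shift [0.375 2.875] 0.955
long px per 10mm [0.36 3.71] depth z 0.0683 0.0597 template shift [0.875 1.   ] 0.66
```

View pics/cmp3.png

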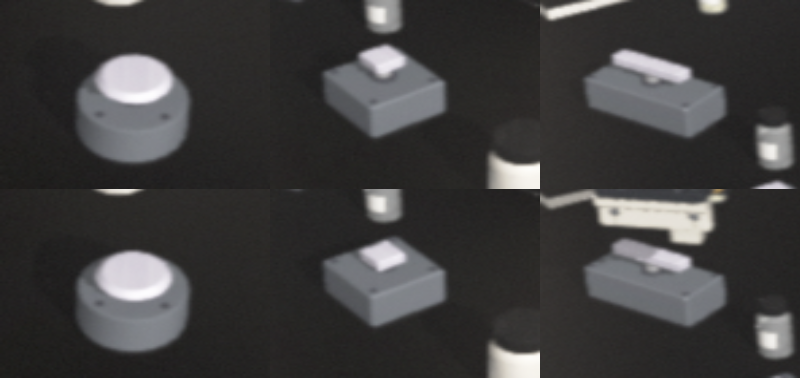

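The picture shows the square plunger down by about 8.7 mm, both boxes in place, and the fingers clear of the bar. The long bar is next.

```bash
python3 -m inch '1 -0.04 -0.06 0 0 0 0;1 -0.1 -0.14 0 0 0 0;1 -0.16 -0.22 0.03 0 0 0;1 -0.189 -0.259 0.08 0 0 0;1 -0.189 -0.259 0.15 0 0 0;1 -0.189 -0.259 0.2 0 0 0;1 -0.189 -0.259 0.23 0 0 0;1 -0.189 -0.259 0.23 0 0 0'
python3 -c "
from h import *;rel([(.463,.246,z) for z in (.068,.0612)])"
```

```text
t: 9.7
eef_pos: [0.4629, 0.2434, 0.0751]
ee_rot: [3.139, 0.001, -0.469]
force: [0.7, -0.1, -1.0]
width: 0.0009
t 9.7 p [0.4629 0.2434 0.0751] rpy [ 3.139e+00  1.000e-03 -4.690e-01] F [ 0.7 -0.1 -1. ] w 0.0009098029766606147 q6 [ 0.86  0.27 -0.51 -0.   -0.79  0.24]
(0.463, 0.246, 0.068) share [-0.004 -0.008  0.024]
(0.463, 0.246, 0.0612) share [-0.004 -0.008  0.046]
```

```bash
python3 -m inch '1 -0.004 -0.008 0 0 0 0;1 -0.004 -0.008 0.008 0 0 0;1 -0.004 -0.008 0.015 0 0 0;1 -0.004 -0.008 0.021 0 0 0;1 -0.004 -0.008 0.027 0 0 0;1 -0.004 -0.008 0.033 0 0 0'
python3 -c "
from h import *;rel([(.463,.246,z) for z in (.0612,)])"
```

```text
t: 10.3
eef_pos: [0.4634, 0.2477, 0.0666]
ee_rot: [-3.141, -0.0, -0.468]
force: [-0.5, -0.5, 3.3]
width: 0.0005
t 10.3 p [0.4634 0.2477 0.0666] rpy [-3.141 -0.    -0.468] F [-0.5 -0.5  3.3] w 0.0004941440384906075 q6 [ 0.86  0.28 -0.52  0.   -0.77  0.24]
(0.463, 0.246, 0.0612) share [0.001 0.006 0.018]
```

```bash
python3 -m inch '1 0 0 0.004 0 0 0;1 0 0 0.009 0 0 0;1 0 0 0.013 0 0 0;1 0 0 0.016 0 0 0;1 0 0 0.018 0 0 0;1 0 0 0.018 0 0 0;1 0 0 0.018 0 0 0;1 0 0 0.018 0 0 0'
python3 -c "
from h import *;rel([])"
python3 -m inch '1 0 0 -0.01 0 0 0;1 0 0 -0.04 0 0 0;1 0 0 -0.12 0 0 0;1 0 0 -0.24 0 0 0;1 -0.05 -0.05 -0.4 0 0 0;1 -0.15 -0.13 -0.5 0 0 0;1 -0.27 -0.24 -0.55 0 0 0;1 -0.4 -0.35 -0.55 0 0 0;1 -0.52 -0.46 -0.55 0 0 0;1 -0.6 -0.55 -0.55 0 0 0;1 -0.6 -0.55 -0.55 0 0 0'
python3 look.py 4; python3 dep.py 4
```

```text
t: 11.1
eef_pos: [0.4633, 0.2477, 0.0609]
ee_rot: [-3.141, 0.0, -0.468]
force: [1.4, 0.1, 0.9]
width: 0.0007
t 11.1 p [0.4633 0.2477 0.0609] rpy [-3.141  0.    -0.468] F [1.4 0.1 0.9] w 0.0007054606512807055 q6 [ 0.86  0.29 -0.53 -0.   -0.76  0.24]
t: 12.2
eef_pos: [0.3753, 0.4797, 0.2258]
ee_rot: [3.142, 0.0, -0.464]
force: [-0.5, -1.2, -0.4]
width: 0.0004
t 12.2 p [0.3753 0.4797 0.2258] rpy [ 3.142  0.    -0.464] F [-0.5 -1.2 -0.4] w 0.00037950661447021304 q6 [ 1.23  0.25 -0.14 -0.   -1.18 -0.12]
(0.516, -0.287, 0.1) share [1.564 2.075 0.419]
(0.501, 0.007, 0.1) share [1.08  1.221 0.419]
(0.463, 0.246, 0.1) share [0.61  0.566 0.419]
round [339.7 367.7] [327 357  27  22 466] [339.5 371.4] [327 360  26  23 468]
square [282. 258.] [274 252  16  14 129] [282.2 261.4] [275 255  15  14 126]
long [236.2 196.1] [223 190  27  14 177] [236.5 199.5] [223 193  27  15 176]
round px per 10mm [-0.15  4.09] depth z 0.0695 0.0605 template shift [0.    3.625] 0.99
square px per 10mm [0.18 3.92] depth z 0.0698 0.0603 template shift [0.375 2.875] 0.954
long px per 10mm [0.36 3.71] depth z 0.0683 0.0581 template shift [0.25  3.375] 0.975
```

View pics/cmp4.png

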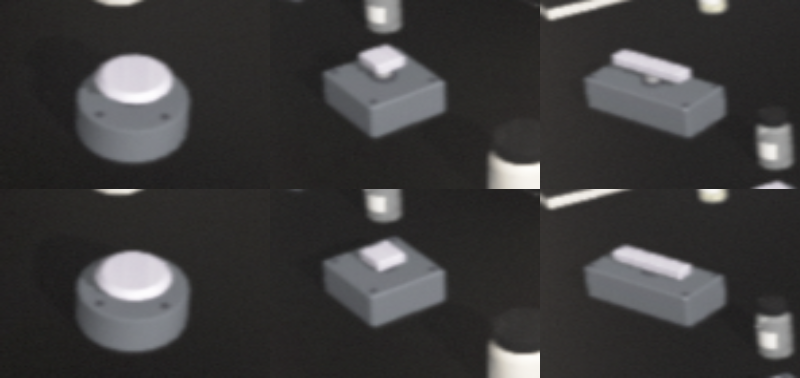

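View pics/top4.png

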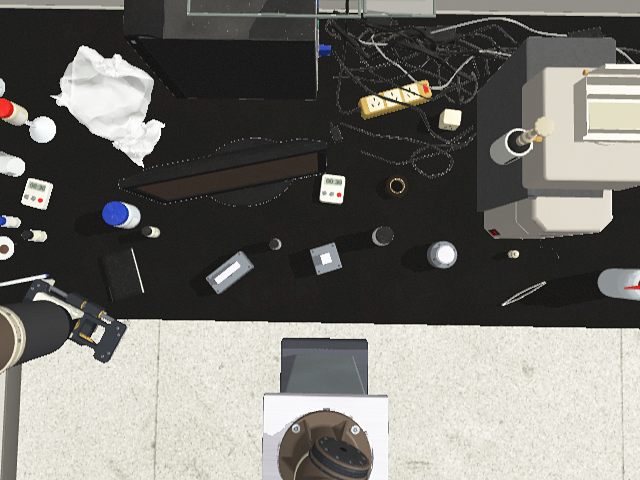

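The final picture shows all three plungers down. The boxes, jar (383,236), vial (275,243), timer (333,188) and tape (397,186) stand where they began, and the arm is clear. I'm handing it in.

```bash
python3 -c "
from station import arm
print(arm.job_done())"
```

```text
the job is handed in; nothing more can be done
None
```

I pressed the round plunger, then the square one, then the long bar with closed fingertips, moved the arm clear, and handed the job in at about 12.3 s. No verdict is reported at hand-in, so whether it passed is not confirmed.

**Plunger depth:** in the side view all three ended well past the 6 mm threshold, by how far they had shifted down in the picture.

| Plunger | Down, from image shift | Camera depth, before → after | Lowest fingertip height |
|---|---|---|---|
| Round | about 9 mm | 69.5 → 60.5 mm | 61.2 mm |
| Square | about 8.7 mm | 69.8 → 60.3 mm | 61.2 mm |
| Long bar | about 9 mm | 68.3 → 58.1 mm | 60.9 mm |

**Force:** the highest vertical force I read while pressing was 4.4 N. I only read it at the end of each move, so it is not a continuous peak.

**Surroundings:** before and after pictures show no visible movement of the boxes, jar, vial, timer or tape.

**Checks that disagreed:**
- Template matching on the square plunger gave about 7.3 mm instead of 8.7 mm. I put that down to the box background in the template.
- The depth readings are only good to a millimetre or two. The square read 65.3 mm before it was pressed, because I sampled a few pixels below its top.

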